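Post the reject pot through the spring flap

TASK

Push the spring flap of the reject station open with one finger and, while that finger keeps it open, push the small square pot along the lane and through the opening with the other finger, so that it drops into the catch box behind. Do not shove the flap with the pot, and do not grip, squeeze or lift the pot. At the end the flap is shut again and everything else stands where it stood.

Things in the scene. Friction and masses are not known exactly. Their poses are not given: they have to be found in the camera images.
- station: reject station, fixed: aluminium deck, top 60 mm above the table, with a lane to an upright flap and a grey open catch box behind it. Origin: on the table under the middle of the closed flap. x: level along the lane through the flap into the box (station yaw within 0.35 rad), y: across to the left, z up. Deck x = -190 to +6 mm, y = -170 to +70 mm; right of the lane it is a ledge with two round jars
- sill (a point): end of the deck, mid lane, on its top (station x = +6, y = 0, z = 60 mm); the pot falls into the box once its centre passes it. The lane is 110 mm wide (station y = -55 to +55 mm) between rails 5 mm thick, 14 mm high, x = -185 to -15 mm. Door posts 12 mm square at x = 0, y = +-62 mm stand 105 mm above the table; nothing crosses over the opening
- box_floor (a point): centre of the catch box's floor (station x = +96, y = 0, z = 6 mm). The box is open above; inside it spans station x = +6 to +184 mm and y = -65 to +65 mm; its floor lies 54 mm below the deck, its rims 75 mm above the table
- hinge (a point): foot of the flap's upright hinge axis, at deck level by the left post (station x = 0, y = +55, z = 60 mm)
- flap (a joint): swing of the flap in rad: 0 shut (straight across the lane), grows as the free edge swings into the box, end stop at 1.75. A spring shuts it: about 0.1 N m when shut, 0.2 N m at 1.3 rad. It opens only away from the lane's open end
- flap_edge (a point): middle of the flap's free edge, 104 mm from the hinge axis, 84 mm above the table. The flap is a dark steel panel 4 mm thick that reaches from 3 to 45 mm above the deck and from 2 to 104 mm from the hinge axis
- pot: the loose pot to be pushed through: square amber body 34 x 34 mm and 26 mm high with a round black lid (31 mm across, 10 mm high), 36 mm high in all, about 60 g. It stands upright in the lane on the deck, with 40 to 85 mm between it and the flap, turned up to 0.2 rad to the lane. Origin: centre of its underside; x and y across its flat sides, z up through the lid
- pot_mid (a point): middle of the pot, 18 mm above its origin
- jar_a: bystander, round amber jar with a black lid, 48 mm across, 40 mm high, on the ledge to the right of the lane; leave it where it stands; origin at the centre of its underside
- jar_b: bystander, like jar_a, on the ledge nearer to the flap; leave it where it stands; origin at the centre of its underside
- spare_lid: bystander, loose round black lid, 66 mm across, 14 mm high, lying on the table left of the station; leave it where it stands; origin at the centre of its underside
- dropper: bystander, small dropper bottle 30 mm across, 75 mm high, on the table left of the deck; leave it where it stands; origin at the centre of its underside
- tape: bystander, cardboard tape core, a ring 90 mm across and 25 mm high, on the table right of the catch box; leave it where it stands; origin at the centre of its underside
- spatula: bystander, spatula 200 mm long lying on the table farther left; leave it where it stands; origin at the centre of its underside
Mind the look-alikes: they are no part of the job. What is shaped like the pot but red or yellow is not meant.

How it is judged:
By the outcome, as a careful person would: the job done as asked, in the order asked, and still so for the second after the job is handed in, with the robot touching nothing.
It also fails if it takes over 38 s, if anything falls off the work surface, if the arm or the gripper's body presses on something with over 40 N, if the wrist force passes 120 N, or if a joint passes its speed limit or range.

ROBOT

A 6-joint arm with a two-finger parallel gripper is mounted at the origin on the work surface. World frame = base frame: x ahead of the robot, y to its left, z up, the work surface at z = 0. Lengths are in m, angles in degrees, forces in N, time in s.
With the tool pointing down it reaches from about 0.35 to 0.875 m from the base axis. Payload 4.2 kg.
Tool frame: the origin (TCP) lies on the centre line of the jaws, within the pads' length; the fingertips stand 19 mm ahead of it and the grasp point (between the pads) is the TCP; x points along the fingers, y is the direction in which the jaws open and shut, and the axes are right-handed (so a half turn about x gives the same grasp; the last joint's range is limited). The gripper opens to 87 mm and grips with 3 to 60 N. Pads are 19 mm wide; open, the fingers measure 117 mm over their backs; the gripper's body (75 mm by 190 mm) begins 51 mm behind the grasp point.
Start: joints at [80.879, 22.042, 0.453, 0, -68.411, -14.817], TCP at [0.254, 0.571, 0.242] pointing down, gripper open.
Joint ranges: [-179.83, 179.83], [-69.29, 118.12], [-61.27, 80.66], [-181.25, 117.63], [-171.15, -9.14], [-177.46, 177.46]. Speed limits (degrees/s): [159.86, 159.86, 180, 180, 180, 180].

INTERFACE

Orientations are given as a 3x3 rotation matrix whose columns are the frame's x, y, z axes.
In Python, from station import * gives the robot as it stands.
- The arm moves only by the shell command python3 -m creep 'ROWS'. ROWS is JSON, a list of rows, each a list of 5 numbers: the opening, from 0 (shut) to 1 (fully open), then the shift along the world's x, y, z in mm, then the turn about the world's z in rad. In form: [[jaw, x, y, z, turn], ...]. A call has exactly 8 rows; each row is the pose to reach, as a shift and turn from the pose measured when the call began; what a row does not reach only later rows make up. A row lasts 1/10 s, in which the tool goes at most 50 mm and 8.59 degrees, less where a joint would pass 70% of its speed; a pose out of reach is approached as far as the arm can. A call with a gripper value outside its range is refused whole. The fingers move at their own pace and stop on an object; the grip force is fixed at half the most. Time passes only in rows, so rows that repeat a pose let the fingers close, or fill a call up. It gives the time, the measured TCP pose, the force and the opening at its end, in the units of the state.
- sense(): the state, without advancing time (a new reading comes with each control period).
- capture(name): name is "scene" or "top" or "wrist"; returns a dict with "image" (384x512x3 uint8, blue, green, red), "z_map" (384x512 float32, m along the optical axis (not along the pixel's ray), 0 where there is no reading), "mtx" (3x3 intrinsics, pixels), "eye" and "attitude" of the camera in the world. Camera axes: x right, y up, looking along -z (the intrinsics and any distortion apply to the point x, -y, -z); pixel columns grow to the right and rows downward; lengths in m; the calibration is good to about 2 mm. A picture is of the moment at which its call begins.
- finish_job(): hands the job in, once; it reports no verdict.
Trained networks look in a picture, given as the dict that the camera call returned (one of the last four; its "shot" number tells which), for a name from the list of things; names that differ only in an ending like _2 or _b are one class to them, and where a whole thing is asked for, a point or a joint stands for the part that bears it (a point fixed in the world has none). Each returns a list of dicts, best first, with "confidence" (0 to 1); they miss things now and then, are a little off and sometimes report something else, mostly with a low value. They report only what shows in the picture. A call takes as long as a camera call. They do not tell look-alikes from the thing itself.
- look_for(picture, thing): "box" ([left, top, right, bottom] in pixels, round what is visible of it).
- mark_of(picture, thing): "centre" ([column, row] in pixels: a listed point, or the origin of a listed thing).
The state is a dict: "time_s": time; "joints": joint angles; "joint_velocities": joint speeds; "effort": joint torques, N m; "tcp_pos": TCP position; "ee_rot": TCP orientation; "wrist_force": force on the tool from outside, world axes, zero at the start; "moment": the same for the moment, N m; "gripper_width": opening from 0.0 (shut) to 1.0 (fully open).
Only numpy, scipy, OpenCV 4.12 (cv2) and the standard library are available. Lean on these libraries where they do the work, as an engineer would, in place of code of your own. Each camera call takes 0.05 s, during which the arm holds its last target.

## Working session

There is one attempt and no reset: what is moved stays moved. The work goes in short steps, Python scripts to look and compute and a shell command to move; the robot and the scene stay as the last step left them, time stands still between calls to the robot, and variables do not carry over. Pictures are saved under pics/ and viewed, and the job is handed in when it is done.

```bash
ls; mkdir -p pics
cat > h.py <<'E'
from station import *
import numpy as np, cv2
def world(p,uv,z=None):
    K=p["mtx"];R=np.array(p["attitude"]);e=np.array(p["eye"])
    u,v=uv
    d=np.array([(u-K[0][2])/K[0][0],-(v-K[1][2])/K[1][1],-1.0])
    d=R@d
    if z is None:
        zz=p["z_map"][int(round(v)),int(round(u))]
        return e+d*zz
    return e+d*(z-e[2])/d[2]
def proj(p,X):
    K=np.array(p["mtx"]);R=np.array(p["attitude"]);e=np.array(p["eye"])
    c=R.T@(np.array(X)-e); return K[0][0]*c[0]/-c[2]+K[0][2], K[1][1]*(-c[1])/-c[2]+K[1][2]
E
python3 - <<'E'
from h import *
s=sense();print({k:np.round(v,3).tolist() for k,v in s.items()})
for n in ("scene","top","wrist"):
    p=capture(n);cv2.imwrite(f"pics/{n}0.png",p["image"])
    print(n,[k for k in p],np.round(p["eye"],3),np.round(p["attitude"],3).tolist(),np.round(p["mtx"],1).tolist())
    for t in ("pot","flap_edge","hinge","sill","box_floor","jar_a","station"):
        try:
            print(t,[(np.round(m["centre"],1).tolist(),round(m["confidence"],2)) for m in mark_of(p,t)][:4])
        except Exception as ex: print(t,ex)
print(sense()["time_s"])
E
```

```text
pics
{'time_s': 0.0, 'joints': [80.879, 22.088, 0.379, -0.029, -68.414, -14.816], 'joint_velocities': [0.048, 0.048, 0.034, -0.005, 0.122, 0.008], 'effort': [-0.0, -39.067, 18.74, 4.22, 0.011, -0.0], 'tcp_pos': [0.253, 0.571, 0.24], 'ee_rot': [[-0.001, -0.406, -0.914], [-0.002, -0.914, 0.406], [-1.0, 0.002, -0.0]], 'wrist_force': [-0.718, -0.528, 0.375], 'moment': [-0.003, -0.028, 0.012], 'gripper_width': 1.003}
scene ['image', 'z_map', 'mtx', 'eye', 'attitude', 'shot'] [ 1.213 -0.406  0.863] [[0.609, -0.568, 0.553], [0.793, 0.437, -0.424], [-0.0, 0.697, 0.717]] [[457.2, 0.0, 253.8], [0.0, 457.2, 190.2], [0.0, 0.0, 1.0]]
pot [([110.5, 281.0], 0.77), ([187.0, 195.8], 0.59), ([250.6, 176.1], 0.51)]
flap_edge [([197.0, 213.6], 0.63), ([215.7, 208.5], 0.32)]
hinge [([227.6, 194.8], 0.79)]
sill [([214.9, 211.2], 0.76)]
box_floor [([244.2, 243.0], 0.64)]
jar_a [([163.9, 234.5], 0.94), ([132.6, 211.1], 0.61)]
station [([213.4, 222.7], 0.89), ([187.1, 194.6], 0.59)]
top ['image', 'z_map', 'mtx', 'eye', 'attitude', 'shot'] [0.414 0.052 1.11 ] [[0.014, 0.987, -0.161], [-1.0, 0.014, -0.006], [-0.003, 0.161, 0.987]] [[427.6, 0.0, 258.6], [0.0, 427.6, 195.4], [0.0, 0.0, 1.0]]
pot [([312.5, 224.3], 0.66), ([227.4, 230.5], 0.66), ([397.4, 208.0], 0.49)]
flap_edge [([318.3, 193.3], 0.75)]
hinge [([276.1, 202.5], 0.67)]
sill [([296.9, 196.6], 0.71), ([295.7, 204.3], 0.32)]
box_floor [([286.2, 169.3], 0.74)]
jar_a [([358.6, 246.6], 0.9), ([285.3, 171.2], 0.67), ([346.2, 203.8], 0.6)]
station [([295.9, 202.2], 0.86)]
wrist ['image', 'z_map', 'mtx', 'eye', 'attitude', 'shot'] [0.323 0.54  0.385] [[-0.406, 0.879, 0.251], [-0.914, -0.39, -0.113], [-0.001, -0.275, 0.961]] [[312.9, 0.0, 264.7], [0.0, 312.9, 195.3], [0.0, 0.0, 1.0]]
pot []
flap_edge []
hinge []
sill []
box_floor []
jar_a []
station []
1.2
```

Run:
```python
import cv2
for n in ("scene","top"):
    i=cv2.imread(f"pics/{n}0.png")
    c=i[130:290,200:420] if n=="top" else i[130:310,80:320]
    cv2.imwrite(f"pics/{n}0c.png",cv2.resize(c,None,fx=3.3,fy=3.3,interpolation=cv2.INTER_CUBIC))
```

```text
(no output)
```

View pics/top0.png

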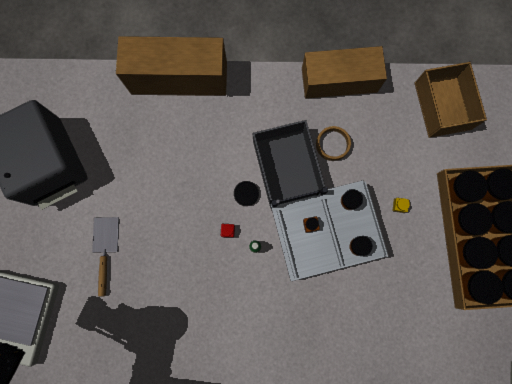

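```bash
ls pics
```

```text
scene0.png
scene0c.png
top0.png
top0c.png
wrist0.png
```

View pics/scene0.png

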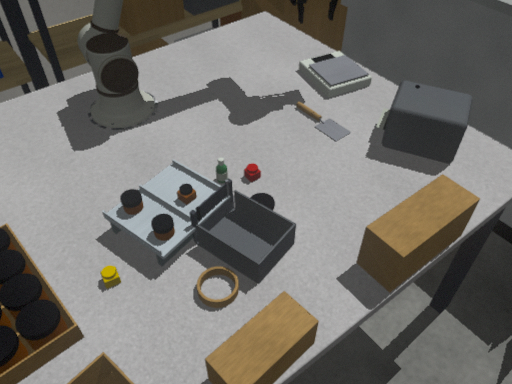

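The station is at top-image (275–385, 125–280). The amber pot is in the lane at (312,224), the flap is at about (276–318, 198), and red and yellow look-alikes sit at (228,230) and (402,205).

View pics/top0c.png

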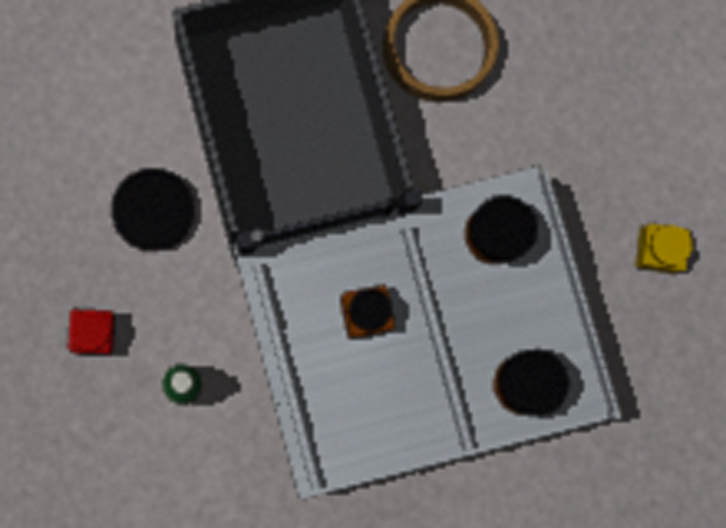

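Run:
```python
from h import *
p=capture("top"); q=capture("scene")
import pickle; pickle.dump((p,q),open("shots0.pkl","wb"))
def b(pic,t): 
    r=mark_of(pic,t); return r
pts={"hinge":.06,"flap_edge":.084,"sill":.06,"box_floor":.006}
W={}
for pic,n in((p,"top"),(q,"scene")):
    for t,z in pts.items():
        r=b(pic,t)
        if r: W[n,t]=world(pic,r[0]["centre"],z);print(n,t,np.round(W[n,t]*1000,1),round(r[0]["confidence"],2))
    for m in b(pic,"pot"): print(n,"pot",np.round(world(pic,m["centre"],.06)*1000,1),m["centre"])
    for m in b(pic,"jar_a"): print(n,"jar",np.round(world(pic,m["centre"],.06)*1000,1),round(m["confidence"],2))
print(np.round(world(p,(312,222))*1000,1), "depth pot top")
print(sense()["time_s"])
```

```text
top hinge [563.7  17.1  60. ] 0.62
top flap_edge [586.8 -84.   84. ] 0.7
top sill [588.9 -39.4  60. ] 0.81
top box_floor [671.1  -9.5   6. ] 0.78
top pot [ 555.8 -287.9   60. ] [398.0, 209.4]
top pot [495.3 139.3  60. ] [224.7, 231.4]
top pot [516.7 -70.2  60. ] [310.0, 223.9]
top jar [ 571.3 -163.6   60. ] 0.85
top jar [ 468.7 -188.8   60. ] 0.56
scene hinge [570.7   9.9  60. ] 0.79
scene flap_edge [593.8 -95.2  84. ] 0.89
scene sill [587.2 -42.7  60. ] 0.92
scene box_floor [670.8 -15.3   6. ] 0.96
scene pot [ 617.6 -322.1   60. ] [110.1, 280.1]
scene pot [509.  -64.4  60. ] [189.0, 194.6]
scene jar [ 574.8 -172.5   60. ] 0.82
scene jar [ 477.8 -199.5   60. ] 0.6
[517.5 -70.3  99.6] depth pot top
1.9
```

Run:
```python
from h import *
import pickle
p,q=pickle.load(open("shots0.pkl","rb"))
def cloud(p):
    K=np.array(p["mtx"]);R=np.array(p["attitude"]);e=np.array(p["eye"])
    v,u=np.mgrid[0:384,0:512];z=p["z_map"]
    d=np.stack([(u-K[0,2])/K[0,0],-(v-K[1,2])/K[1,1],-np.ones_like(u)],-1)*z[...,None]
    return d@R.T+e
C=cloud(p);
near=(abs(C[...,0]-.52)<.25)&(abs(C[...,1]+.08)<.25)&(p["z_map"]>0)
m=near&(C[...,2]>.045)&(C[...,2]<.11)
m=cv2.morphologyEx(m.astype(np.uint8),cv2.MORPH_OPEN,np.ones((3,3)))
n,l,st,_=cv2.connectedComponentsWithStats(m);
for i in range(1,n): print(st[i])
k=1+np.argmax(st[1:,4]); P=C[l==k]
d=P[(P[:,2]>.055)&(P[:,2]<.066)]
print(len(d),d[:,2].mean(), cv2.minAreaRect((d[:,:2]*1000).astype(np.float32)))
# optimisation of station pose using template: expected height map by station coords, both cams
def H(x,y):
    h=np.zeros_like(x)
    h[(x>0.006)&(x<.19)&(abs(y)<.071)]=.075
    h[(x>0.006)&(x<.184)&(abs(y)<.065)]=.006
    h[(x>-.19)&(x<.006)&(y>-.17)&(y<.07)]=.06
    for s in(-1,1):
        h[(x>-.185)&(x<-.015)&(abs(s*y-.0575)<.0025)]=.074
        h[(abs(x)<.006)&(abs(s*y-.062)<.006)]=.105
    h[(abs(x)<.002)&(y<.053)&(y>-.049)]=.105
    return h
from scipy.optimize import minimize
def cost(a,Cs):
    x0,y0,t=a[0]/100,a[1]/100,a[2];tot=0
    for C in Cs:
        X=C[:,0]-x0;Y=C[:,1]-y0;x=np.cos(t)*X+np.sin(t)*Y;y=-np.sin(t)*X+np.cos(t)*Y
        tot+=np.minimum(abs(C[:,2]-H(x,y)),.02).mean()
    return tot*1000
S={}
for nm,pp in(("top",p),("scene",q)):
    c=cloud(pp); mm=(abs(c[...,0]-.55)<.28)&(abs(c[...,1]+.07)<.25)&(pp["z_map"]>0)&(c[...,2]<.12); S[nm]=c[mm]
for nm,L in(("top",[S["top"]]),("scene",[S["scene"]]),("both",list(S.values()))):
    best=min((minimize(cost,[57.8+dx,-3.8+dy,t],args=(L,),method="Nelder-Mead",options=dict(initial_simplex=np.array([[57.8+dx,-3.8+dy,t],[58.8+dx,-3.8+dy,t],[57.8+dx,-2.8+dy,t],[57.8+dx,-3.8+dy,t+.08]]))) for dx in(-.5,.5) for dy in(-.5,.5) for t in(.15,.25)),key=lambda r:r.fun)
    print(nm,np.round(best.x,3),best.fun)
    x0,y0,t=best.x[0]/100,best.x[1]/100,best.x[2]
    for s2,c in S.items():
        X=c[:,0]-x0;Y=c[:,1]-y0;x=np.cos(t)*X+np.sin(t)*Y;y=-np.sin(t)*X+np.cos(t)*Y
        k=(x>-.15)&(x<-.03)&(abs(y)<.045)&(c[:,2]>.066)
        r=np.c_[x,y,c[:,2]][k]*1000
        print("  pot pts",s2,len(r),r[:,:2].mean(0).round(1),r.min(0).round(1),r.max(0).round(1), "top", np.median(r[r[:,2]>92],0).round(1))
```

```text
[253 123  45  17 240]
[ 269  124  118  157 8236]
[254 141   4   6  18]
[256 148   3   3   9]
[257 152   3   3   9]
[258 156   3   3   9]
[259 160   4   6  18]
[261 167   3   3   9]
[262 171   3   3   9]
[263 175   3   3   9]
[264 179   3   3   9]
[265 183   4   6  18]
[267 190   3   3   9]
[268 194   3   3   9]
[250 241  11  11  99]
6291 0.060725064037011035 ((585.2106323242188, -89.66238403320312), (365.24078369140625, 238.4517364501953), 15.118512153625488)
top [57.949 -4.049  0.263] 3.202142410537545
  pot pts top 218 [-71.7  -9.7] [-140.2  -29.9   66.2] [-52.8  42.5 100.2] top [-70.7 -12.2  96.5]
  pot pts scene 262 [-65.4 -21.7] [-87.6 -35.5  66.1] [-51.1  -0.7  98.2] top [-69.9 -17.6  94.5]
scene [58.038 -4.493  0.269] 5.287142868329507
  pot pts top 217 [-71.6  -5. ] [-139.7  -25.    66.2] [-52.9  28.6 100.2] top [-70.3  -7.2  96.5]
  pot pts scene 262 [-65.3 -16.8] [-87.5 -30.6  66.1] [-50.9   4.3  98.2] top [-69.6 -12.5  94.5]
both [57.965 -4.11   0.261] 8.59782742405661
  pot pts top 218 [-71.7  -9.2] [-140.2  -29.3   66.2] [-52.8  43.1 100.2] top [-70.7 -11.7  96.5]
  pot pts scene 262 [-65.4 -21.2] [-87.6 -35.   66.1] [-51.1  -0.1  98.2] top [-69.9 -17.   94.5]
```

```bash
python3 -m creep '[[1,18,-44,0,-0.09],[1,36,-88,0,-0.18],[1,54,-132,0,-0.27],[1,72,-176,0,-0.36],[1,90,-220,0,-0.45],[1,108,-264,0,-0.54],[1,126,-308,0,-0.63],[1,144,-352,0,-0.69]]'
```

```text
time_s: 2.7
tcp_pos: [0.3979, 0.2174, 0.242]
ee_rot: [[0.001, -0.896, -0.445], [0.001, -0.445, 0.896], [-1.0, -0.001, 0.0]]
wrist_force: [1.0, 0.1, -0.4]
gripper_width: 0.998
```

```bash
python3 -m creep '[[1,18,-44,0,0],[1,36,-88,0,0],[1,54,-132,0,0],[1,72,-176,0,0],[1,92,-222,-10,0],[1,110,-265,-40,0],[1,119,-286,-70,0],[1,119,-286,-82,0]]'
python3 - <<'E'
from h import *
p=capture("top");q=capture("scene");w=capture("wrist")
import pickle; pickle.dump((p,q,w),open("shots1.pkl","wb"))
for n,x in(("top1",p),("scene1",q),("wrist1",w)): cv2.imwrite(f"pics/{n}.png",x["image"])
a=cv2.resize(p["image"][130:290,200:420],(550,400),interpolation=cv2.INTER_CUBIC)
cv2.imwrite("pics/top1c.png",a)
E
```

```text
time_s: 3.5
tcp_pos: [0.5159, -0.0714, 0.1566]
ee_rot: [[-0.005, -0.898, -0.44], [0.0, -0.44, 0.898], [-1.0, 0.004, 0.002]]
wrist_force: [-1.5, 0.3, -0.7]
gripper_width: 1.003
```

View pics/wrist1.png

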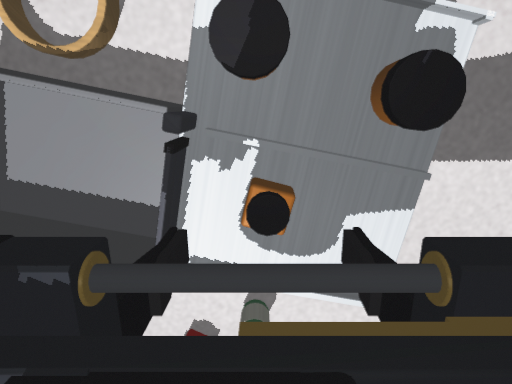

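View pics/scene1.png

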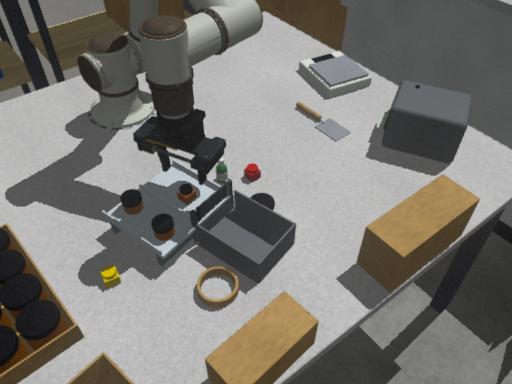

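The wrist view shows the pot lid at (268,213), the free edge of the flap at (178,145), and the two fingertips at about (175,245) and (358,245). I'll measure these and check them against where the fingers will land.

Run:
```python
from h import *
import pickle
p,q,w=pickle.load(open("shots1.pkl","rb"))
o=np.array([.580,-.042]);t=.263
def S(X): X=np.array(X[:2])-o; return np.round([1000*(np.cos(t)*X[0]+np.sin(t)*X[1]),1000*(-np.sin(t)*X[0]+np.cos(t)*X[1])],1)
def Wd(x,y,z): return [o[0]+(np.cos(t)*x-np.sin(t)*y)/1000,o[1]+(np.sin(t)*x+np.cos(t)*y)/1000,z]
print("lid",S(world(w,(268,213),.096)), world(w,(268,213)))
for n,uv,z in(("post R top",(178,122),.105),("flap edge top",(177,145),.105),("rail R near",(206,128),.074),("rail R far",(428,176),.074),("box corner",(0,75),.075)):
    print(n,S(world(w,uv,z)),np.round(world(w,uv),3))
im=cv2.resize(w["image"],None,fx=1.5,fy=1.5)
def dr(pts,c,z):
    cv2.polylines(im,[np.int32([np.array(proj(w,Wd(x,y,z)))*1.5 for x,y in pts])],True,c,1)
dr([(-190,-170),(6,-170),(6,70),(-190,70)],(0,255,0),.06)
dr([(-185,-55),(-15,-55),(-15,55),(-185,55)],(255,255,0),.074)
dr([(-2,-49),(2,-49),(2,53),(-2,53)],(0,0,255),.105)
s=sense();T=s["tcp_pos"];R=np.array(s["ee_rot"])
for sg in(1,-1):
    c=np.array(T)+sg*.051*R[:,1]; print("finger",S(c))
    dr([S(c+a*.0075*R[:,1]+b*.0095*R[:,2]) for a,b in((1,1),(1,-1),(-1,-1),(-1,1))],(255,0,255),.066)
cv2.imwrite("pics/w1o.png",im)
for m in mark_of(w,"pot"):print(m, S(world(w,m["centre"],.06)))
```

```text
lid [-70.6 -13.8] [ 0.51542464 -0.07379156  0.09628754]
post R top [ -4.3 -64. ] [ 0.592 -0.105  0.106]
flap edge top [ -5.3 -50. ] [ 0.59  -0.09   0.096]
rail R near [-16.5 -60.6] [ 0.58  -0.104  0.07 ]
rail R far [-183.6  -57.9] [ 0.418 -0.146  0.075]
box corner [125.  -68.5] [ 0.718 -0.076  0.076]
finger [-118.1  -19.2]
finger [-18.1   0.8]
{'centre': [267.7, 200.0], 'confidence': 0.78} [-71.2 -12.3]
{'centre': [194.7, 345.0], 'confidence': 0.44} [-32.2 139.3]
```

View pics/w1o.png

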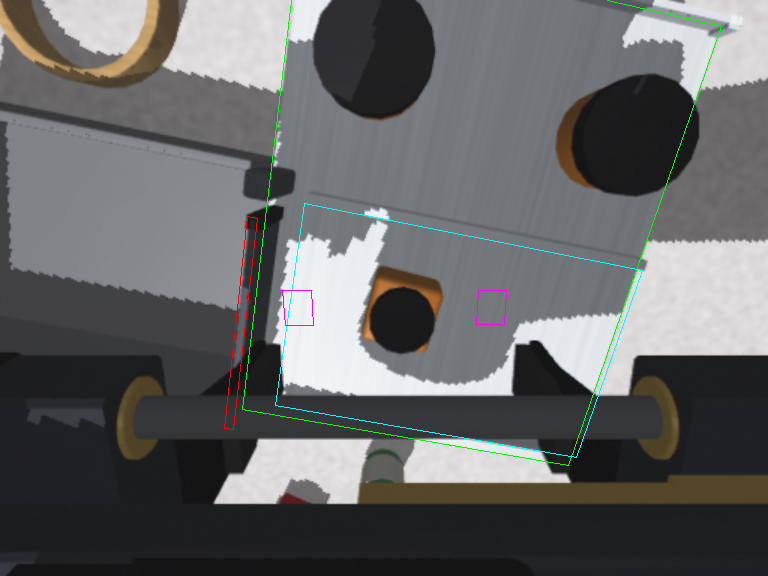

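Pot at station (-71,-13). Fingers will land at (-18,+1) and (-118,-19), clear of both pot and flap. I'll descend with a 3 mm shift away from the flap.

```bash
python3 -m creep '[[1,-3,-1,0,0],[1,-3,-1,-20,0],[1,-3,-1,-40,0],[1,-3,-1,-55,0],[1,-3,-1,-65,0],[1,-3,-1,-71,0],[1,-3,-1,-71,0],[1,-3,-1,-71,0]]'
python3 - <<'E'
from h import *
q=capture("scene");w=capture("wrist");p=capture("top")
cv2.imwrite("pics/s2.png",np.hstack([cv2.resize(q["image"][130:280,110:310],(400,300)),cv2.resize(w["image"],(400,300))]))
print(sense()["tcp_pos"],sense()["time_s"])
E
```

```text
time_s: 4.5
tcp_pos: [0.515, -0.0688, 0.0906]
ee_rot: [[0.004, -0.895, -0.446], [0.001, -0.446, 0.895], [-1.0, -0.004, -0.001]]
wrist_force: [-0.6, 0.4, -0.3]
gripper_width: 1.003
[ 0.51489211 -0.06897208  0.0905681 ] 4.65
```

View pics/s2.png

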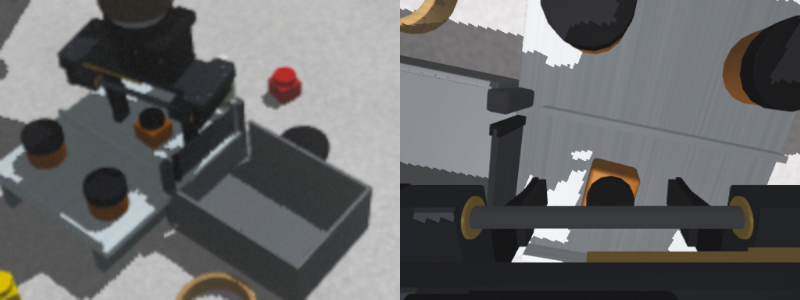

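```bash
python3 -m creep '[[1,1,-4,-4,0],[1,1,-4,-5,0],[1,5,-2,-5,0],[1,8,0,-5,0],[1,12,1,-5,0],[1,15,3,-5,0],[1,19,5,-5,0],[1,22,6,-5,0]]'
cat > v.py <<'E'
from h import *
import sys
q=capture("scene");p=capture("top");w=capture("wrist")
cv2.imwrite(f"pics/{sys.argv[1]}.png",np.vstack([np.hstack([cv2.resize(q["image"][150:270,140:300],(400,300)),cv2.resize(w["image"],(400,300))]),np.hstack([cv2.resize(p["image"][120:270,230:430],(400,300)),np.zeros((300,400,3),np.uint8)])]))
s=sense();T=np.array(s["tcp_pos"]);R=np.array(s["ee_rot"])
o=np.array([.580,-.042]);t=.263
def S(X): X=np.array(X[:2])-o; return np.round([1000*(np.cos(t)*X[0]+np.sin(t)*X[1]),1000*(-np.sin(t)*X[0]+np.cos(t)*X[1])],1)
print("A",S(T-.051*R[:,1]),"B",S(T+.051*R[:,1]),"z",T[2],"F",np.round(s["wrist_force"],1),"t",s["time_s"])
for m in mark_of(w,"pot")[:3]:print("pot",S(world(w,m["centre"],.06)),round(m["confidence"],2))
E
python3 v.py s3
```

```text
time_s: 5.45
tcp_pos: [0.5366, -0.063, 0.0853]
ee_rot: [[0.002, -0.895, -0.446], [0.0, -0.446, 0.895], [-1.0, -0.002, -0.001]]
wrist_force: [-2.5, -2.1, 0.5]
gripper_width: 0.996
A [2.7 1.1] B [-97.3 -19. ] z 0.08532789912434155 F [-2.4 -0.8 -0.1] t 5.6
pot [-71.3 -11.3] 0.7
```

View pics/s3.png

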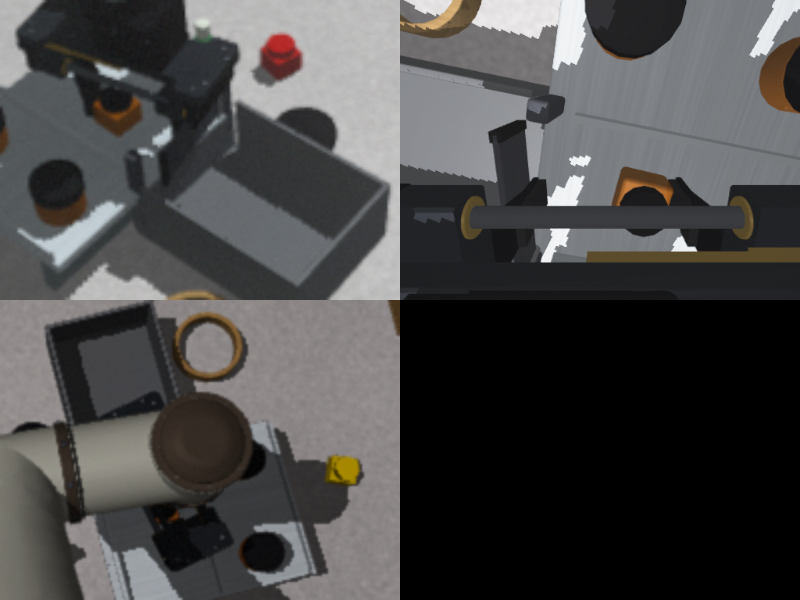

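The left finger has opened the flap a little and the rear finger is just behind the pot, which hasn't moved. Next I push along the jaw axis.

```bash
python3 -m creep '[[1,4,2,0,0],[1,7,4,0,0],[1,11,5,0,0],[1,14,7,0,0],[1,18,9,0,0],[1,22,11,0,0],[1,25,12,0,0],[1,29,14,0,0]]';python3 v.py s4
```

```text
time_s: 6.45
tcp_pos: [0.565, -0.049, 0.0851]
ee_rot: [[0.001, -0.895, -0.446], [0.0, -0.446, 0.895], [-1.0, -0.001, -0.0]]
wrist_force: [-4.1, -2.1, 0.8]
gripper_width: 0.997
A [34.6  7.1] B [-65.4 -13. ] z 0.08514894401131032 F [-1.9 -2.7 -0.3] t 6.6
pot [-43.7  -2.9] 0.67
```

View pics/s4.png

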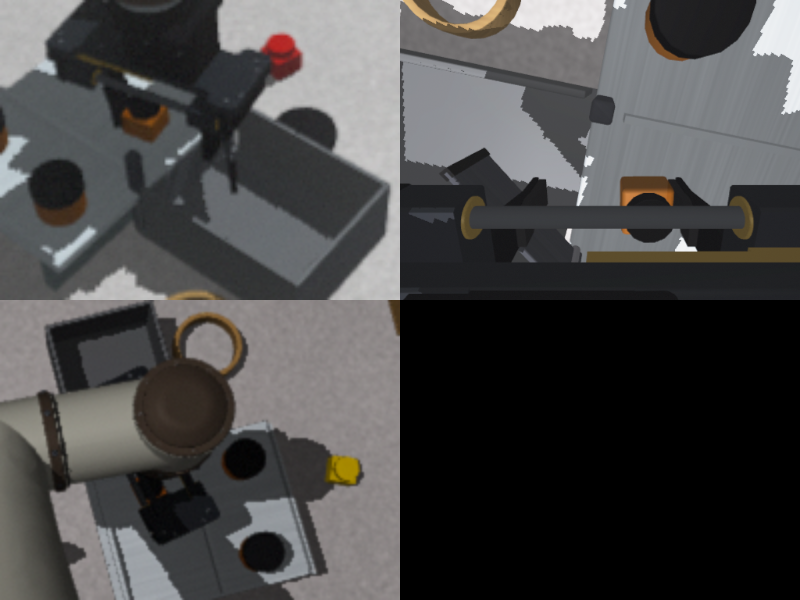

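The pot has squared up to the pad and is travelling with it, and the flap is well open ahead. I'll continue.

```bash
python3 -m creep '[[1,4,2,0,0],[1,7,4,0,0],[1,11,5,0,0],[1,14,7,0,0],[1,18,9,0,0],[1,22,11,0,0],[1,25,12,0,0],[1,29,14,0,0]]';python3 v.py s5
```

```text
time_s: 7.45
tcp_pos: [0.5952, -0.0348, 0.0852]
ee_rot: [[0.004, -0.895, -0.446], [0.001, -0.446, 0.895], [-1.0, -0.004, -0.001]]
wrist_force: [-2.8, -2.6, -0.4]
gripper_width: 0.996
A [67.2 13. ] B [-32.8  -7.1] z 0.08531920933313823 F [-0.7 -1.3 -1. ] t 7.6
pot [-10.7   5. ] 0.94
```

View pics/s5.png

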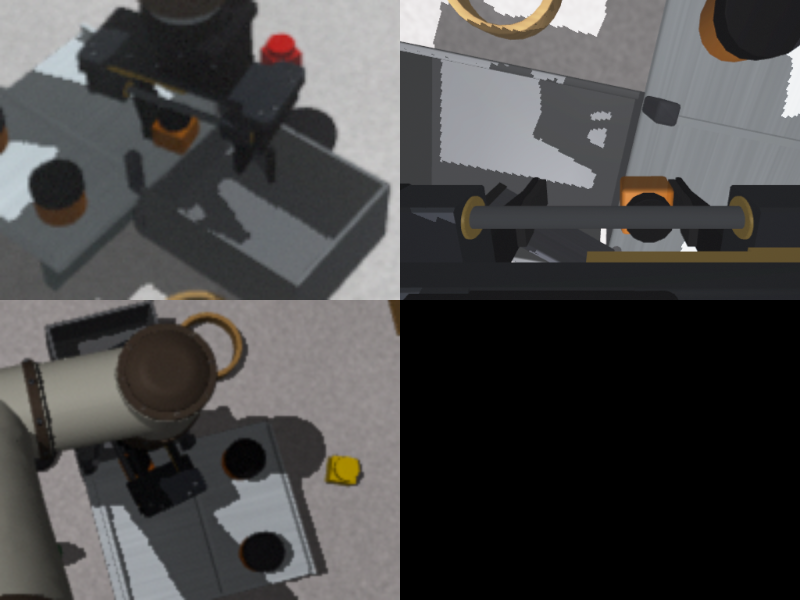

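The pot centre is about 8–10 mm short of the sill and the flap is wide open to the left. Next come the last 20 mm, done slowly with a slight lean left so the finger stays well on the flap.

```bash
python3 -m creep '[[1,2,1.5,0,0],[1,4,3,0,0],[1,6,4.5,0,0],[1,8,6,0,0],[1,10,7.5,0,0],[1,12,9,0,0],[1,14.5,10,0,0],[1,16.5,11.5,0,0]]';python3 v.py s6
```

```text
time_s: 8.45
tcp_pos: [0.6125, -0.0232, 0.0854]
ee_rot: [[0.005, -0.895, -0.446], [0.001, -0.446, 0.895], [-1.0, -0.005, -0.002]]
wrist_force: [-3.1, -3.0, 0.2]
gripper_width: 1.001
A [86.7 19.9] B [-13.3  -0.3] z 0.08541715434487432 F [-0.3 -2.2  0.4] t 8.6
pot [ 8.9 10.1] 0.98
```

View pics/s6.png

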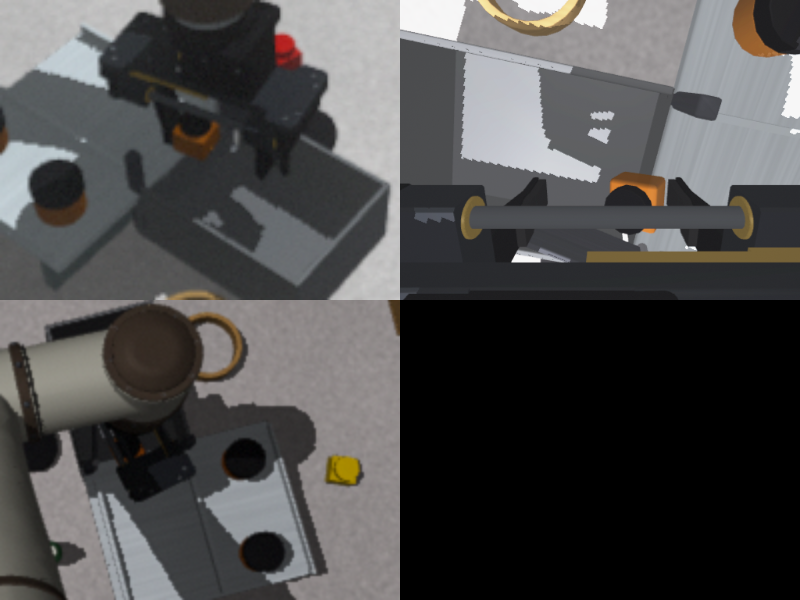

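The pot is tipping over the sill. The front finger is near the flap's edge, so I'll advance the rear finger mainly by closing the jaws a little. The gap stays about 70 mm, so nothing gets squeezed.

```bash
python3 -m creep '[[0.96,1,1,0,0],[0.92,2,2,0,0],[0.88,3,3,0,0],[0.84,4,4,0,0],[0.8,5,5,0,0],[0.8,5,5,0,0],[0.8,5,5,0,0],[0.8,5,5,0,0]]';python3 v.py s7
```

```text
time_s: 9.45
tcp_pos: [0.6184, -0.0179, 0.0858]
ee_rot: [[0.008, -0.895, -0.446], [0.001, -0.446, 0.895], [-1.0, -0.008, -0.002]]
wrist_force: [1.2, -2.7, 0.6]
gripper_width: 0.802
A [93.2 23.3] B [-6.8  3.2] z 0.08579156148236061 F [ 1.7 -3.   0.8] t 9.6
pot [15.9  1.7] 0.59
```

View pics/s7.png

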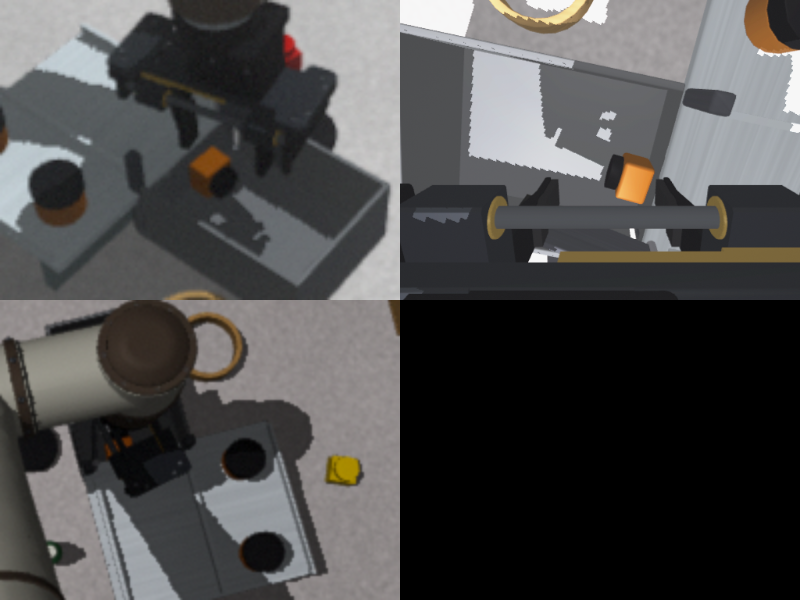

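```bash
cat > d.py <<'E'
from h import *
o=np.array([.580,-.042]);t=.263
for n in("wrist","scene"):
    p=capture(n)
    K=np.array(p["mtx"]);R=np.array(p["attitude"]);e=np.array(p["eye"])
    v,u=np.mgrid[0:384,0:512];z=p["z_map"]
    C=(np.stack([(u-K[0,2])/K[0,0],-(v-K[1,2])/K[1,1],-np.ones_like(u)],-1)*z[...,None])@R.T+e
    hsv=cv2.cvtColor(p["image"],cv2.COLOR_BGR2HSV)
    m=(hsv[...,0]<25)&(hsv[...,1]>130)&(hsv[...,2]>50)&(z>0)
    X=C[...,0]-o[0];Y=C[...,1]-o[1];x=np.cos(t)*X+np.sin(t)*Y;y=-np.sin(t)*X+np.cos(t)*Y
    m&=(x>-.18)&(x<.19)&(abs(y)<.066)
    r=np.c_[x[m],y[m],C[...,2][m]]*1000
    if len(r): print(n,len(r),"mean",r.mean(0).round(0),"min",np.percentile(r,3,0).round(0),"max",np.percentile(r,97,0).round(0))
    else: print(n,"none")
E
python3 d.py
```

```text
wrist 7445 mean [ 25.  -8. 125.] min [ -9. -24.  28.] max [ 87.  26. 167.]
scene 178 mean [21.  7. 38.] min [ 7. -9. 12.] max [ 33.  28. 118.]
```

```bash
sed -i 's/m&=(x>-.18)/m\&=(C[...,2]<.085)\&(x>-.18)/' d.py; python3 d.py
```

```text
wrist 2252 mean [21. 11. 38.] min [ 9. -3. 16.] max [32. 29. 42.]
scene 172 mean [21.  8. 34.] min [ 7. -6. 13.] max [33. 29. 41.]
```

The pot lies on the box floor, top at 41 mm, below the flap's lower edge at 63 mm. I'll back out along the same line so the flap closes gently against the finger.

```bash
python3 -m creep '[[0.8,-5,-4,0,0],[0.8,-12,-8,0,0],[0.8,-19,-12,0,0],[0.8,-26,-16,0,0],[0.8,-33,-20,0,0],[0.8,-40,-23,0,0],[0.8,-47,-26,0,0],[0.8,-54,-30,0,0]]' && python3 -m creep '[[0.8,-6,-3,0,0],[0.8,-12,-6,0,0],[0.8,-18,-9,0,0],[0.8,-24,-12,0,0],[0.8,-30,-15,0,0],[0.8,-36,-18,0,0],[0.8,-42,-21,0,0],[0.8,-50,-23,0,0]]';python3 v.py s8; python3 d.py
```

```text
time_s: 10.65
tcp_pos: [0.5629, -0.0484, 0.0855]
ee_rot: [[0.006, -0.895, -0.446], [0.001, -0.446, 0.895], [-1.0, -0.006, -0.002]]
wrist_force: [0.2, -3.0, 0.4]
gripper_width: 0.801
time_s: 11.45
tcp_pos: [0.5131, -0.0714, 0.0857]
ee_rot: [[0.007, -0.895, -0.446], [0.001, -0.446, 0.895], [-1.0, -0.007, -0.002]]
wrist_force: [-0.2, -0.6, 0.2]
gripper_width: 0.802
A [-22.7  -0.9] B [-122.7  -21. ] z 0.08569014134451852 F [ 0.3  0.4 -0.8] t 11.6
pot [4.6 0.3] 0.45
wrist none
scene 165 mean [21.  8. 35.] min [ 8. -6. 14.] max [33. 28. 41.]
```

View pics/s8.png

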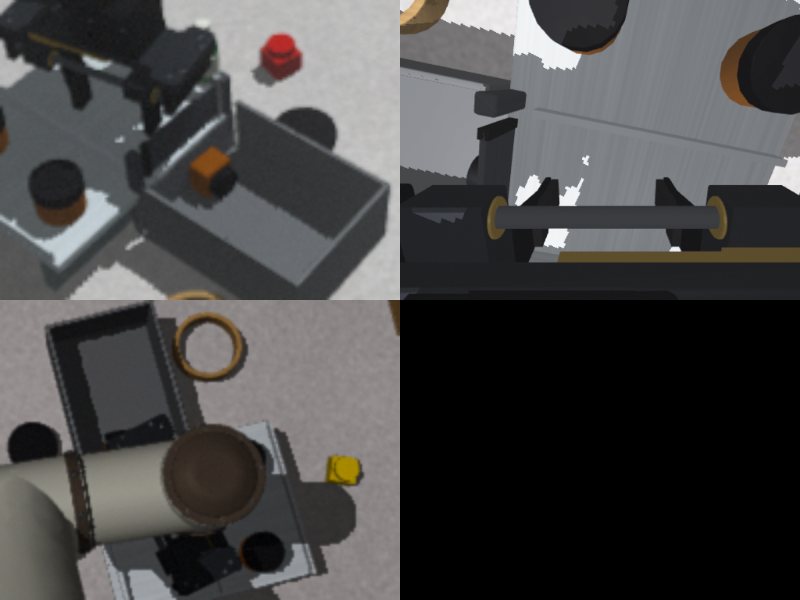

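The flap is shut, the pot is in the box, and the fingers are free. I'll lift, then move clear.

```bash
python3 -m creep '[[0.8,0,0,10,0],[0.8,0,0,30,0],[0.8,0,0,60,0],[0.8,0,0,95,0],[0.8,0,0,130,0],[0.8,-10,40,150,0],[0.8,-20,85,155,0],[0.8,-30,130,155,0]]' && python3 -m creep '[[0.8,-10,40,0,0],[0.8,-25,85,0,0],[0.8,-40,130,0,0],[0.8,-55,175,0,0],[0.8,-70,220,0,0],[0.8,-85,265,0,0],[0.8,-90,280,0,0],[0.8,-90,280,0,0]]';python3 v.py s9; python3 d.py
python3 - <<'E'
from h import *
import pickle
p0,q0=pickle.load(open("shots0.pkl","rb"));p=capture("top");q=capture("scene")
cv2.imwrite("pics/cmp.png",np.hstack([cv2.resize(p0["image"][120:280,210:430],(396,288)),cv2.resize(p["image"][120:280,210:430],(396,288))]))
d=np.abs(p["image"].astype(int)-p0["image"]).max(2)>40
cv2.imwrite("pics/diff.png",(d*255).astype(np.uint8))
E
```

```text
time_s: 12.55
tcp_pos: [0.4838, 0.0601, 0.2432]
ee_rot: [[0.011, -0.896, -0.445], [0.003, -0.445, 0.896], [-1.0, -0.012, -0.002]]
wrist_force: [0.6, 0.2, 0.5]
gripper_width: 0.8
time_s: 13.35
tcp_pos: [0.3932, 0.3421, 0.2435]
ee_rot: [[0.012, -0.894, -0.448], [0.003, -0.448, 0.894], [-1.0, -0.012, -0.002]]
wrist_force: [-0.3, -1.1, -0.6]
gripper_width: 0.797
A [-30.5 426.3] B [-130.5  406.4] z 0.243343299984911 F [-0.4 -0.5 -0.1] t 13.5
wrist none
scene 144 mean [21.  9. 36.] min [ 8. -6. 17.] max [33. 27. 43.]
```

View pics/s9.png

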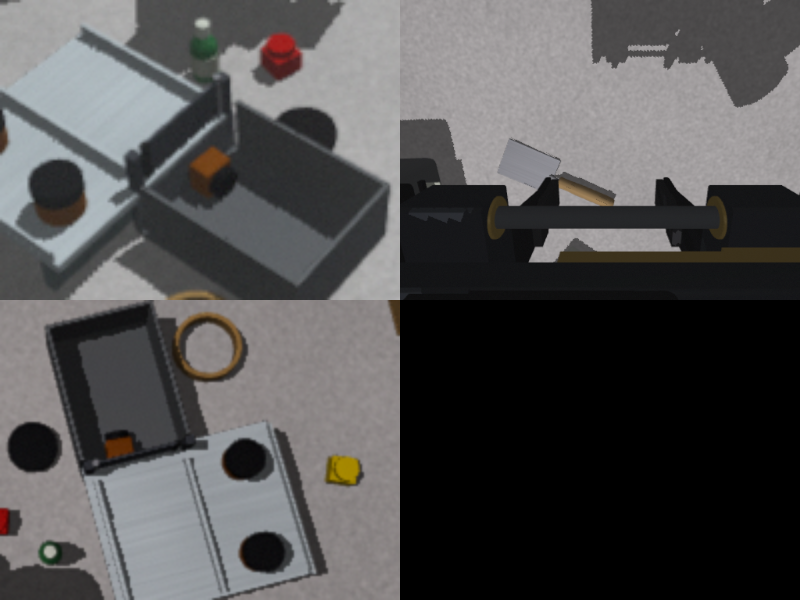

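View pics/cmp.png

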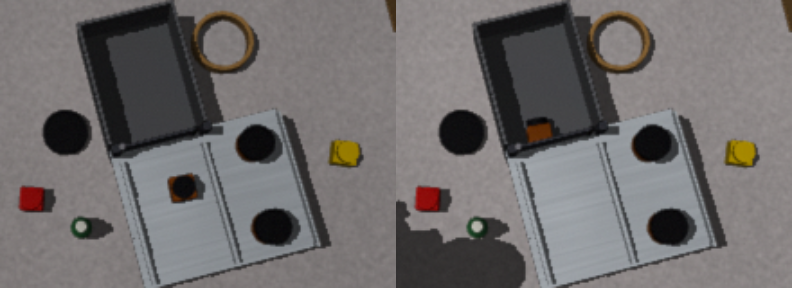

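View pics/diff.png

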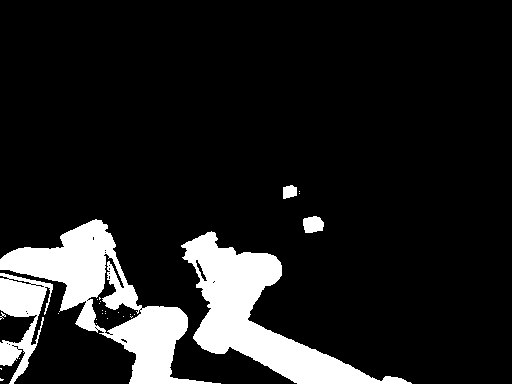

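The before/after difference shows only the pot (from (312,224) to (290,191)) and the arm with its shadow. The flap is shut and the bystanders haven't moved, so I'm handing the job in.

```bash
python3 -c "
from station import *
print(finish_job())"
```

```text
the job is handed in; nothing more can be done
None
```

The pot is in the catch box and the flap is shut again; I handed the job in at about 13.5 s of the 38 s allowed. `finish_job()` gives no verdict, so this rests on my own checks.

**What I did:** With the jaws wide open, I set one finger just before the flap and the other behind the pot. The front finger pushed the flap open. While it held it there, the rear finger pushed the pot along the lane and over the sill. For the last few millimetres I narrowed the jaws to about 70 mm, roughly double the pot's width, so the pot was never squeezed. I then backed out along the same line so the flap closed against the finger, lifted, and moved clear.

**Last checks:**
- **Pot:** it lies on its side on the box floor, with its top about 41–43 mm above the table, below the flap's lower edge.
- **Flap:** it looks shut in the final scene and top pictures.
- **Bystanders:** comparing the top pictures before and after shows only the pot and the arm with its shadow changed. The spatula was partly hidden under the arm and its shadow in that picture. The wrist camera shows it on the table, but I did not measure its position.
- **Forces:** wrist force readings stayed at about 5 N or less.

**Disagreements:** The cameras disagreed by a few millimetres on the station pose, and by up to 9 mm sideways on the pot. The wrist view settled it, and I left clearance for the rest. On the first descent the tool stopped about 5 mm higher than commanded, and I corrected that before pushing.

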